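# Show a capacitor's code to the reader by way of the inspection mirror

### The arm

A 7-joint arm with a two-finger parallel gripper is mounted at the origin on a cart in front of the work surface, level with it; the furniture and walls round the work are solid. World frame = base frame: x ahead of the robot, y to its left, z up, the work surface at z = 0. Lengths are in mm, angles in rad, forces in N, time in s.
With the tool pointing down it reaches from about 400 to 875 mm from the base axis. Payload 4.4 kg.
Tool frame: the origin (TCP) lies midway between the tips of the shut fingers; the grasp point (between the pads) lies 19 mm behind it; z points along the fingers, y is the line along which they close (so a half turn about z gives the same grasp; the last joint's range is limited). The gripper opens to 85 mm and grips with 20 to 120 N. Pads are 22 mm wide; open, the fingers measure 114 mm over their backs; the gripper's body (76 mm by 85 mm) begins 54 mm behind the grasp point. The pads swing forward as they close: fully open they stand 13 mm farther back than shut.
Start: joints at [-0.066, 0.628, 0.038, 1.517, -0.027, 0.996, -0.02], TCP at [650.014, 0.027, 231.313] pointing down, gripper open.
Joint ranges: [-3.06, 3.06], [-0.37, 2.12], [-1.25, 1.32], [0.18, 2.47], [-1.1, 4.24], [0.23, 1.98], [-2.94, 2.94]. Speed limits (rad/s): [2.57, 2.57, 3.14, 3.14, 3.14, 3.14, 3.14].

### API

Orientations are given as [roll, pitch, yaw] about the fixed x, y, z axes, in that order (R = Rz(yaw) Ry(pitch) Rx(roll)).
In Python, from cell import ctrl, get_image, get_calibration gives the robot as it stands.
- The arm moves only by the shell command python3 -m creep 'ROWS'. ROWS is JSON, a list of rows, each an object of numbers: "dx", "dy", "dz": the shift along the world's x, y, z normalised to -1 to 1, where 1 is 0.4 m; "rx", "ry", "rz": the turn, a rotation vector about the world's x, y, z normalised to -1 to 1, where 1 is 2 pi rad; "grip": the closure, from -1 (fully open) to 1 (shut). A call has exactly 5 rows; each row is the pose to reach, as a shift and turn from the pose commanded when the call began, turning the shorter way round; what a row does not reach only later rows make up. A row lasts 1/8 s, in which the tool goes at most 62.5 mm and 10.7 degrees, less where a joint would pass 70% of its speed; a pose out of reach is approached as far as the arm can. A call with a number of a shift or a turn outside -1 to 1 is refused whole. A call with a gripper value outside its range is refused whole. The fingers move at their own pace and stop on an object; the grip force is fixed at half the most. Time passes only in rows, so rows that repeat a pose let the fingers close, or fill a call up. It gives the time, the measured TCP pose, the force, the opening and the grip force at its end, in the units of the state.
- ctrl.read_state(): the state, without advancing time (a new reading comes with each control period).
- get_image(name): name is "scene" or "side" or "wrist"; returns the picture (384x512x3 uint8, red, green, blue); there is no depth.
- get_calibration(name): a dict with "mtx" (3x3 intrinsics, pixels), "distortion" ([k1, k2, p1, p2, k3] as OpenCV has them; the pictures are not rectified), "world_from_camera" (4x4, takes a point from camera to world coordinates). Camera axes: x right, y down, z forward; pixel columns grow to the right and rows downward; lengths in mm; the calibration is good to about 2 mm. A picture is of the moment at which its call begins: read the wrist's pose just before it. get_calibration takes no time and is no camera call; for the wrist camera it gives the pose at the moment of the call.
- ctrl.finish_job(): hands the job in; it is judged then, once.
The state is a dict: "clock": time; "qpos": joint angles; "qd": joint speeds; "tau": joint torques, N m; "eef_pos": TCP position; "tool_rot": TCP orientation; "force": force on the tool from outside, world axes, zero at the start; "torque": the same for the moment, N m; "width": finger opening in mm; "gripper_force": force on a finger pad.
Only numpy, scipy, OpenCV 4.12 (cv2) and the standard library are available. Lean on these libraries where they do the work, as an engineer would, in place of code of your own. Each camera call takes 0.05 s, during which the arm holds its last target. There are 200 camera calls.

### The job

Turn the can capacitor in its round nest until the square code on its side faces the mirror, and let go of it, still standing in the nest. Then grip the tab on top of the spring-return mirror and turn the mirror until the code, seen by reflection in it, is centred in the reader's view; finish while holding the mirror steady at that angle with the gripper, not letting go. Leave the small circuit board, the wick bobbin, the tweezers and the tape roll lying where they are.

Things in the scene. Friction and masses are not known exactly. Their poses are not given: they have to be found in the camera images.
- station: Inspection stand fixed to the bench: aluminium base plate 250 x 70 x 8 mm (x -0.21 to +0.04) with a black code reader (camera block 44 mm wide, top at 76 mm, x -0.20 to -0.146) at one end and the mirror on a pivot post near the other. Origin on the bench under the mirror's pivot axis; x runs along the plate from reader to mirror, z up. The reader looks along +x.
- reader_lens (a point): Front centre of the reader's round lens, 52 mm above the bench, 146 mm from the mirror's pivot axis. The reader looks level from here at the middle of the mirror.
- mirror (a joint): Angle of the mirror about its upright pivot (rad), 0 to 1.35. At 0, its rest and start, it faces straight back at the reader (normal along the stand's -x); positive is counter-clockwise from above. A light spring (0.02 to 0.09 N m) returns it to 0 when let go. It must face halfway between reader and code, at about 0.3 to 1.2; the reflected line of sight turns twice as far as the mirror.
- mirror_center (a point): Middle of the flat mirror face, on the pivot axis, 52 mm above the bench (fixed point; its axes turn with the mirror, the mirror's normal is its -x). Mirror in a black frame 66 mm wide, 58 mm high, 10 mm thick.
- mirror_tab (a point): Grip point of the upright grey ribbed tab on top of the mirror, on the pivot axis, 108 mm above the bench. Tab 13 mm thick (along the mirror's normal, this point's x), 34 mm wide (point's y), from 86 to 121 mm above the bench; the mirror frame's top is at 81 mm. Pinch it across its thickness from above and turn about the upright axis.
- sight (a point): No solid: the reader's line of sight after reflection. Origin at the middle of the mirror face; x points level along the reflected line of sight, z up. The reader sees the code when the code's centre lies on this x axis.
- can: Aluminium can capacitor, loose, an upright cylinder 46 mm in diameter, 80 mm tall, 0.1 to 0.2 kg, two brass screw terminals on top to 87 mm. Origin at the centre of its underside, z up; x points out through the middle of the code. A small black rib on the top runs from near the middle to the edge above the code.
- mark (a point): Centre of the code, a white square label of 28 mm with black dots on the can's side, 23 mm out from the can's axis along its x and 46 mm above its underside (52 mm above the bench, level with mirror and reader).
- nest: Black round nest fixed to the bench, 80 mm in diameter, rim 14 mm high; the can stands in its round recess, 50 mm across, on a floor 6 mm above the bench and can be turned in place. Origin at the centre of its underside.
- board_small: Small green circuit board, 34 x 50 x 14 mm, loose bystander lying on the bench. Origin at the centre of its underside.
- bobbin: Small bobbin of desoldering wick, 45 mm across, 10 mm high, loose bystander. Origin at the centre of its underside.
- tweezers_b: Steel tweezers, 119 mm long, 13 mm wide, 10 mm high, loose bystander lying along its y. Origin at the centre of its underside.
- kapton: Roll of amber tape lying flat, 92 mm across, 12 mm high, loose bystander. Origin at the centre of its underside.

How it is judged:
By the outcome, as a careful person would: the job done as asked, in the order asked, and still so for the second after the job is handed in, while the arm keeps its last pose, push and grip.
It also fails if it takes over 64 s, if anything falls off the work surface, if the arm or the gripper's body presses on something with over 40 N, if the wrist force passes 120 N, or if a joint passes its speed limit or range.

## Working session

There is one attempt and no reset: what is moved stays moved. The work goes in short steps, Python scripts to look and compute and a shell command to move; the robot and the scene stay as the last step left them, time stands still between calls to the robot, and variables do not carry over. Pictures are saved under pics/ and viewed, at most 10 in all, crops included, and the job is handed in when it is done.

```bash
mkdir -p pics
python3 - <<'E'
from cell import ctrl,get_image,get_calibration
import cv2,numpy as np
s=ctrl.read_state();print(s['clock'],s['eef_pos'],s['tool_rot'],s['width'])
ims=[]
for n in ['scene','side','wrist']:
    c=get_calibration(n);im=get_image(n);cv2.imwrite(f'pics/{n}0.png',im[:,:,::-1]);np.savez(f'pics/{n}0.npz',im=im,**{k:np.array(v) for k,v in c.items()})
    print(n,np.round(c['mtx'],1).tolist(),np.round(c['distortion'],3).tolist(),np.round(c['world_from_camera'],3).tolist())
E
```

```text
0.0 [6.49360712e+02 4.61037779e-02 2.30389155e+02] [-3.13966860e+00  3.75409559e-05  1.57084987e+00] 85.390496003816
scene [[405.2, 0.0, 255.7], [0.0, 405.2, 184.8], [0.0, 0.0, 1.0]] [0.0, 0.0, 0.0, 0.0, 0.0] [[-0.667, -0.52, 0.533, 122.407], [-0.745, 0.453, -0.491, 444.84], [0.014, -0.724, -0.689, 704.051], [0.0, 0.0, 0.0, 1.0]]
side [[454.5, 0.0, 265.5], [0.0, 454.5, 190.2], [0.0, 0.0, 1.0]] [0.05, 0.0, 0.0, 0.0, 0.0] [[0.869, -0.216, 0.446, 118.014], [-0.495, -0.347, 0.797, -784.847], [-0.018, -0.913, -0.408, 489.518], [0.0, 0.0, 0.0, 1.0]]
wrist [[293.8, 0.0, 253.3], [0.0, 293.8, 191.9], [0.0, 0.0, 1.0]] [0.02, 0.0, 0.0, 0.0, 0.0] [[1.0, 0.002, -0.001, 649.547], [0.001, -0.957, -0.291, 74.483], [-0.002, 0.291, -0.957, 373.044], [0.0, 0.0, 0.0, 1.0]]
```

View pics/scene0.png

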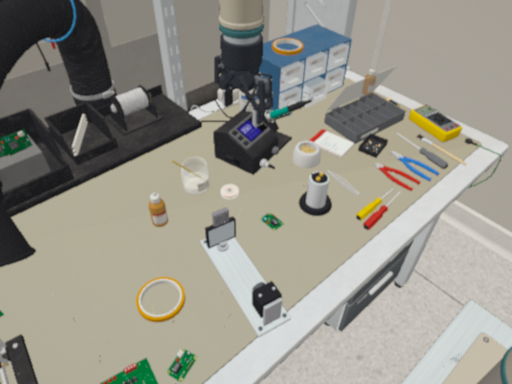

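View pics/side0.png

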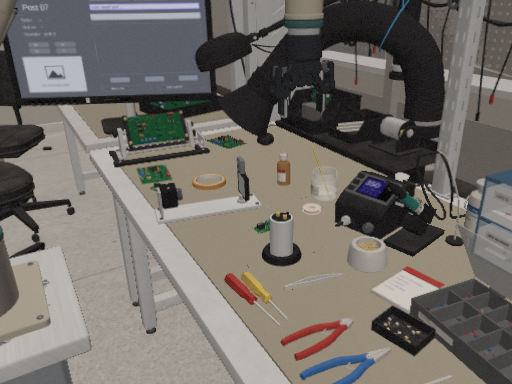

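View pics/wrist0.png

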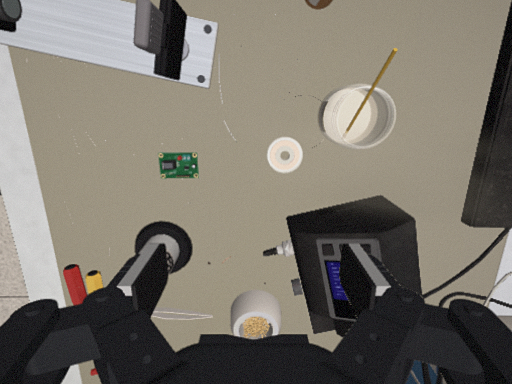

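The scene picture shows the can at about (317,190) in its nest (315,203), the mirror at (221,232) and the reader at (267,297). In the side picture the can is at (282,235), the mirror at (243,180) and the reader at (167,193). The wrist picture shows the nest at (163,247), the mirror and tab at (165,40), the green board at (179,165) and the bobbin at (285,155). I'll zoom in on the can and mirror.

```bash
cat > h.py <<'E'
import numpy as np,cv2
def load(n):
    d=np.load(f'pics/{n}.npz');return d
def ray(d,uv):
    p=cv2.undistortPoints(np.array([[uv]],float),d['mtx'],d['distortion'])[0,0]
    T=d['world_from_camera'];v=T[:3,:3]@np.array([p[0],p[1],1]);return T[:3,3],v/np.linalg.norm(v)
def onz(d,uv,z):
    o,v=ray(d,uv);return o+v*(z-o[2])/v[2]
def proj(d,P):
    T=np.linalg.inv(d['world_from_camera']);r,_=cv2.Rodrigues(T[:3,:3])
    return cv2.projectPoints(np.array(P,float).reshape(-1,1,3),r,T[:3,3],d['mtx'],d['distortion'])[0][:,0]
E
python3 - <<'E'
from h import *
def crop(n,x0,y0,w,h,k):
    im=load(n)['im'][y0:y0+h,x0:x0+w,::-1];return cv2.resize(im,(w*k,h*k),interpolation=cv2.INTER_CUBIC)
a=crop('scene0',290,160,50,60,5);b=crop('side0',255,205,50,60,5);c=crop('wrist0',130,210,60,60,5)
d=crop('scene0',195,200,100,60,4);e=crop('side0',145,150,100,60,4)
d=crop('scene0',195,200,100,75,4);e=crop('side0',150,150,100,75,4)
cv2.imwrite('pics/m1.png',np.vstack([np.hstack([a,b,c]),np.hstack([d,e])]))
s,sd,w=load('scene0'),load('side0'),load('wrist0')
print('nest rim',onz(s,(315.5,203),14),onz(sd,(281.5,253),14),onz(w,(163,247),14))
for nm,p in dict(pl1=(218,20),pl2=(209,87),pl3=(0,42)).items(): print(nm,onz(w,p,8))
E
```

```text
nest rim [ 516.49295879 -111.47695769   14.        ] [ 514.89377714 -134.76937631   14.        ] [ 527.12529942 -112.68777261   14.        ]
pl1 [610.07456752 160.44758447   8.        ]
pl2 [597.099279    91.58684977   8.        ]
pl3 [368.26831405 136.52694335   8.        ]
```

View pics/m1.png

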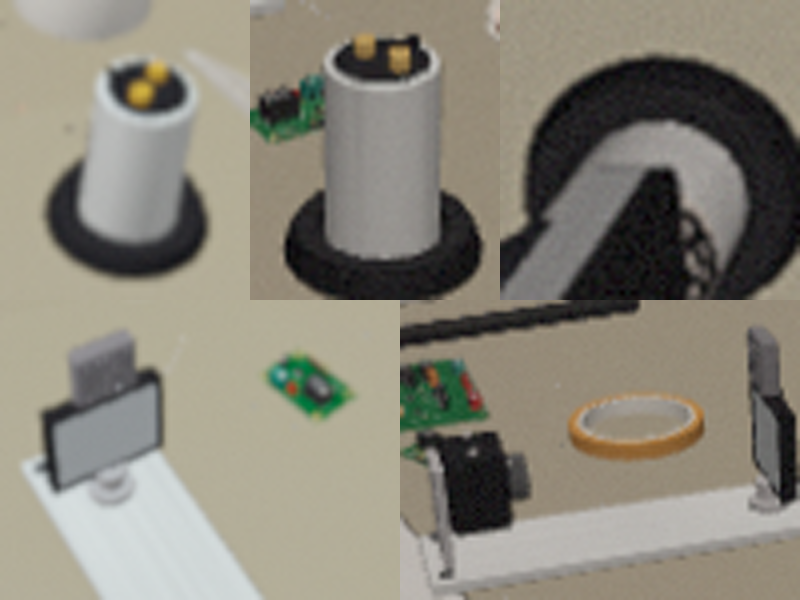

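The zoom shows the rib in both views. In the scene crop it is at (115,72), about px (313.4,174.4); in the side crop it is at (412,42), about px (287.4,213.4). The code faces away from both cameras. Next I'll measure by mask and by triangulation.

```bash
cat >> h.py <<'E'
def tri(*obs):
    A=np.zeros((3,3));b=np.zeros(3);R=[]
    for d,uv in obs:
        o,v=ray(d,uv);M=np.eye(3)-np.outer(v,v);A+=M;b+=M@o;R.append((o,M))
    P=np.linalg.solve(A,b);return P.round(1),[round(float(np.linalg.norm(M@(P-o))),1) for o,M in R]
E
python3 - <<'E'
from h import *
s,sd,w=load('scene0'),load('side0'),load('wrist0')
pt=lambda x0,y0,k,X,Y,cx=0,cy=0:(x0+(X-cx)/k-.5+.5/k,y0+(Y-cy)/k-.5+.5/k)
S=lambda X,Y:pt(290,160,5,X,Y);D=lambda X,Y:pt(255,205,5,X,Y,250)
M=lambda X,Y:pt(195,200,4,X,Y,0,300);N=lambda X,Y:pt(150,150,4,X,Y,400,300)
print('top',tri((s,S(147,87)),(sd,D(383,62))),onz(s,S(147,87),86),onz(sd,D(383,62),86))
print('rib',tri((s,S(113,72)),(sd,D(413,42))),onz(s,S(113,72),88),onz(sd,D(413,42),88))
print('termL',tri((s,S(157,72)),(sd,D(400,58))),tri((s,S(142,94)),(sd,D(365,45))),tri((s,S(157,72)),(sd,D(365,45))),tri((s,S(142,94)),(sd,D(400,58))))
print('tabtop',tri((s,M(103,340)),(sd,N(763,333))))
# nest dark mask
for n,d,(x0,y0,x1,y1) in [('scene',s,(295,185,340,220)),('side',sd,(255,235,310,268)),('wrist',w,(125,205,200,250))]:
    g=d['im'].max(2)[y0:y1,x0:x1];m=(g<75);ys,xs=np.nonzero(m);print(n,xs.min()+x0,xs.max()+x0,ys.min()+y0,ys.max()+y0)
# plate mask (bluish-white) corners in scene/side via plane z=8
print('far corner of plate scene',onz(s,M(25,465),8),onz(s,(288,318),8),onz(s,(263,329),8))
print('side',onz(sd,(261,205),8),onz(sd,(160,219),8),onz(sd,(257,198),8))
# nest predicted px for center
a=np.linspace(0,2*np.pi,60)
for c in [(518,-118),(522,-115),(518,-124)]:
  for n,d in [('scene',s),('side',sd),('wrist',w)]:
    q=np.vstack([proj(d,np.c_[c[0]+40*np.cos(a),c[1]+40*np.sin(a),a*0+z]) for z in (0,14)]);print(c,n,q.min(0).round(1),q.max(0).round(1))
E
```

```text
top (array([ 524.3, -120.5,   85.1]), [1.2, 1.2]) [ 525.14810098 -120.49163388   86.        ] [ 521.77717716 -122.97427221   86.        ]
rib (array([ 540.8, -115.2,   86.7]), [0.7, 0.7]) [ 540.80662977 -114.5578931    88.        ] [ 538.45545009 -118.04721425   88.        ]
termL (array([ 526.4, -128.4,   89.2]), [0.4, 0.4]) (array([ 520.8, -112. ,   89.2]), [0.5, 0.5]) (array([ 518.4, -120.2,   95.7]), [3.5, 3.5]) (array([ 528.9, -120.2,   82.5]), [2.7, 2.7])
tabtop (array([564.4, 129.7, 121.2]), [1.3, 1.3])
scene 300 330 193 214
side 262 300 243 265
wrist 135 191 221 249
far corner of plate scene [607.24777308 156.92630901   8.        ] [354.43249388 143.30129428   8.        ] [369.29956735 192.63935654   8.        ]
side [591.03904908  84.09382747   8.        ] [358.94490364 142.26533971   8.        ] [602.00623964 124.26137452   8.        ]
(518, -118) scene [299.5 189.6] [333.8 217.9]
(518, -118) side [258.3 238.5] [298.6 266. ]
(518, -118) wrist [126.7 219.2] [188.4 276.4]
(522, -115) scene [297.4 189.3] [331.7 217.6]
(522, -115) side [259.3 237.4] [299.4 264.6]
(522, -115) wrist [129.5 217.1] [191.1 274.5]
(518, -124) scene [301.2 188.5] [335.5 216.6]
(518, -124) side [259.8 239.8] [300.3 267.5]
(518, -124) wrist [127.3 223.3] [188.6 280.1]
```

```bash
python3 -m creep '[{"dx":-0.1,"dy":-0.1,"dz":0,"rx":0,"ry":0,"rz":0,"grip":-1},{"dx":-0.2,"dy":-0.2,"dz":0,"rx":0,"ry":0,"rz":0,"grip":-1},{"dx":-0.3125,"dy":-0.3,"dz":0,"rx":0,"ry":0,"rz":0,"grip":-1},{"dx":-0.3125,"dy":-0.3,"dz":0,"rx":0,"ry":0,"rz":0,"grip":-1},{"dx":-0.3125,"dy":-0.3,"dz":0,"rx":0,"ry":0,"rz":0,"grip":-1}]'
python3 - <<'E'
from cell import ctrl,get_image,get_calibration
import cv2,numpy as np
s=ctrl.read_state();print(s['eef_pos'],s['tool_rot'],s['qpos'])
c=get_calibration('wrist');im=get_image('wrist');cv2.imwrite('pics/wrist1.png',im[:,:,::-1]);np.savez('pics/wrist1.npz',im=im,**{k:np.array(v) for k,v in c.items()})
E
```

```text
clock: 0.78
eef_pos: [525.6, -119.6, 231.5]
tool_rot: [3.141, -0.001, 1.571]
force: [0.7, 0.6, -0.0]
width: 85.6
gripper_force: 0.0
[ 525.58768549 -119.58882351  231.49519073] [ 3.14059913e+00 -5.82453662e-04  1.57066637e+00] [ 0.14684259  0.4684536   0.03686156  1.82962451 -0.02329194  0.84304937
  0.195086  ]
```

View pics/wrist1.png

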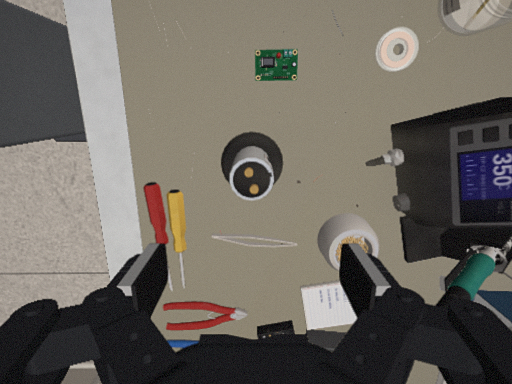

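The can's top is at about (252,180) with terminals at (248,172) and (254,189), and the nest is at (252,160). I'll measure these by mask.

Run:
```python
from h import *
w=load('wrist1');im=w['im'];hsv=cv2.cvtColor(im,cv2.COLOR_RGB2HSV)
x0,y0=222,130;r=hsv[y0:205,x0:285]
m=((r[...,1]>110)&(r[...,0]>8)&(r[...,0]<35)&(r[...,2]>90)).astype(np.uint8)
n,_,st,ce=cv2.connectedComponentsWithStats(m)
for i in range(1,n):
    if st[i,4]>8:
        u=ce[i]+(x0,y0);print('term',st[i,4],u,onz(w,u,93))
g=(r[...,2]>130)&(r[...,1]<60)
n,l,st,ce=cv2.connectedComponentsWithStats(g.astype(np.uint8))
k=[i for i in range(1,n) if 250-x0>=0 and l[160-y0,252-x0]==i]
print(st[k],[ce[i]+(x0,y0) for i in k])
c=cv2.resize(im[145:210,215:290,::-1],None,fx=8,fy=8,interpolation=cv2.INTER_CUBIC);cv2.imwrite('pics/c1.png',c)
```

```text
term 73 [248.30136986 171.93150685] [ 520.76750035 -110.02056847   93.        ]
term 77 [253.76623377 188.7012987 ] [ 526.15016869 -127.12291644   93.        ]
[[   0    0   63   75 2075]] [array([255.08674699, 172.07277108])]
```

View pics/c1.png

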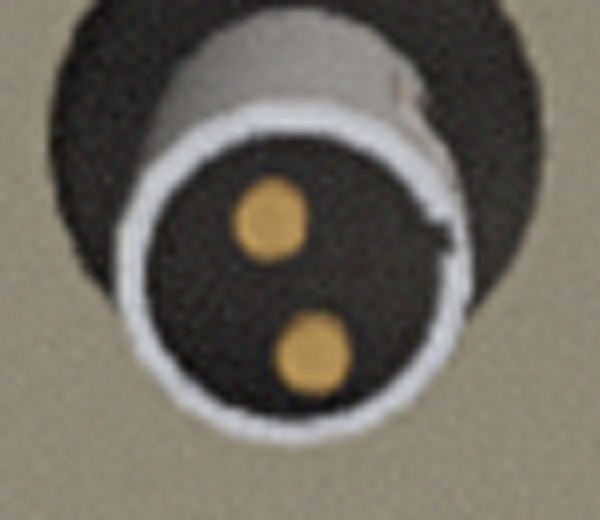

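```bash
python3 - <<'E'
from h import *
w=load('wrist1')
P=lambda X,Y:(215+X/8-.44,145+Y/8-.44)
c=onz(w,P(293,270),86);t=onz(w,P(440,238),88);print(c,t,np.arctan2(*(t-c)[1::-1]))
print(onz(w,P(297,8+170),14))
E
python3 -m creep '[{"dx":0,"dy":0,"dz":-0.12,"rx":0,"ry":0,"rz":0,"grip":-1},{"dx":0,"dy":0,"dz":-0.24,"rx":0,"ry":0,"rz":0,"grip":-1},{"dx":-0.004,"dy":0,"dz":-0.36,"rx":0,"ry":0,"rz":0,"grip":-1},{"dx":-0.004,"dy":0,"dz":-0.44,"rx":0,"ry":0,"rz":0,"grip":-1},{"dx":-0.004,"dy":0,"dz":-0.44,"rx":0,"ry":0,"rz":0,"grip":-1}]'
```

```text
[ 523.54361602 -118.22903714   86.        ] [ 541.92261124 -113.58500813   88.        ] 0.247500674406755
[ 523.73691439 -121.68166968   14.        ]
clock: 1.45
eef_pos: [522.5, -118.1, 52.9]
tool_rot: [-3.137, -0.002, 1.573]
force: [-0.7, 0.2, 0.4]
width: 85.5
gripper_force: 0.0
```

```bash
python3 -m creep '[{"dx":0,"dy":0,"dz":0,"rx":0,"ry":0,"rz":0,"grip":0.0},{"dx":0,"dy":0,"dz":0,"rx":0,"ry":0,"rz":0,"grip":0.3},{"dx":0,"dy":0,"dz":0,"rx":0,"ry":0,"rz":0,"grip":0.6},{"dx":0,"dy":0,"dz":0,"rx":0,"ry":0,"rz":0,"grip":0.6},{"dx":0,"dy":0,"dz":0,"rx":0,"ry":0,"rz":0,"grip":0.6}]'
```

```text
clock: 2.08
eef_pos: [524.6, -120.0, 57.1]
tool_rot: [3.139, 0.0, 1.571]
force: [0.0, 1.5, 5.1]
width: 44.5
gripper_force: 60.5
```

```bash
python3 -m creep '[{"dx":0,"dy":0,"dz":0,"rx":0,"ry":0,"rz":0.01,"grip":0.6},{"dx":0,"dy":0,"dz":0,"rx":0,"ry":0,"rz":0.03,"grip":0.6},{"dx":0,"dy":0,"dz":0,"rx":0,"ry":0,"rz":0.05,"grip":0.6},{"dx":0,"dy":0,"dz":0,"rx":0,"ry":0,"rz":0.07,"grip":0.6},{"dx":0,"dy":0,"dz":0,"rx":0,"ry":0,"rz":0.09,"grip":0.6}]'
python3 -m creep '[{"dx":0,"dy":0,"dz":0,"rx":0,"ry":0,"rz":0.02,"grip":0.6},{"dx":0,"dy":0,"dz":0,"rx":0,"ry":0,"rz":0.04,"grip":0.6},{"dx":0,"dy":0,"dz":0,"rx":0,"ry":0,"rz":0.06,"grip":0.6},{"dx":0,"dy":0,"dz":0,"rx":0,"ry":0,"rz":0.08,"grip":0.6},{"dx":0,"dy":0,"dz":0,"rx":0,"ry":0,"rz":0.09,"grip":0.6}]'
python3 -m creep '[{"dx":0,"dy":0,"dz":0,"rx":0,"ry":0,"rz":0,"grip":0.6},{"dx":0,"dy":0,"dz":0,"rx":0,"ry":0,"rz":0,"grip":0.2},{"dx":0,"dy":0,"dz":0,"rx":0,"ry":0,"rz":0,"grip":-0.5},{"dx":0,"dy":0,"dz":0,"rx":0,"ry":0,"rz":0,"grip":-1},{"dx":0,"dy":0,"dz":0,"rx":0,"ry":0,"rz":0,"grip":-1}]'
```

```text
clock: 2.7
eef_pos: [525.9, -120.9, 57.1]
tool_rot: [3.138, 0.004, 2.14]
force: [1.7, -1.1, 3.1]
width: 44.4
gripper_force: 60.6
clock: 3.32
eef_pos: [525.9, -120.4, 57.1]
tool_rot: [3.14, 0.005, 2.704]
force: [1.2, -0.8, 3.8]
width: 44.6
gripper_force: 60.6
clock: 3.95
eef_pos: [523.1, -120.0, 55.2]
tool_rot: [-3.141, -0.001, 2.702]
force: [0.3, 0.7, 0.2]
width: 85.5
gripper_force: 0.0
```

```bash
python3 -m creep '[{"dx":0,"dy":0,"dz":0.1,"rx":0,"ry":0,"rz":0,"grip":-1},{"dx":0,"dy":0,"dz":0.22,"rx":0,"ry":0,"rz":0,"grip":-1},{"dx":0,"dy":0,"dz":0.35,"rx":0,"ry":0,"rz":0,"grip":-1},{"dx":0,"dy":0.05,"dz":0.45,"rx":0,"ry":0,"rz":-0.025,"grip":-1},{"dx":0.05,"dy":0.15,"dz":0.48,"rx":0,"ry":0,"rz":-0.05,"grip":-1}]'
python3 -m creep '[{"dx":0.03,"dy":0.1,"dz":0,"rx":0,"ry":0,"rz":-0.025,"grip":-1},{"dx":0.05,"dy":0.2,"dz":0,"rx":0,"ry":0,"rz":-0.05,"grip":-1},{"dx":0.05,"dy":0.2,"dz":0,"rx":0,"ry":0,"rz":-0.075,"grip":-1},{"dx":0.05,"dy":0.2,"dz":0,"rx":0,"ry":0,"rz":-0.1,"grip":-1},{"dx":0.05,"dy":0.2,"dz":0,"rx":0,"ry":0,"rz":-0.13,"grip":-1}]'
python3 - <<'E'
from cell import ctrl,get_image,get_calibration
import cv2,numpy as np
s=ctrl.read_state();print(s['eef_pos'],s['tool_rot'],s['qpos'])
for n in ['wrist','scene','side']:
    c=get_calibration(n);im=get_image(n);cv2.imwrite(f'pics/{n}2.png',im[:,:,::-1]);np.savez(f'pics/{n}2.npz',im=im,**{k:np.array(v) for k,v in c.items()})
E
```

```text
clock: 4.58
eef_pos: [543.8, -61.9, 250.0]
tool_rot: [3.141, 0.004, 2.377]
force: [1.2, -0.3, -0.2]
width: 85.4
gripper_force: 0.0
clock: 5.2
eef_pos: [563.0, 20.2, 247.0]
tool_rot: [-3.141, -0.0, 1.566]
force: [0.1, 0.0, -0.1]
width: 85.1
gripper_force: 0.0
[562.95214872  20.21122123 246.97625526] [-3.14056358e+00 -8.41666762e-06  1.56608478e+00] [-0.01535865  0.48668555 -0.10512243  1.74210625  0.06170573  0.91702835
 -0.15066991]
```

View pics/wrist2.png

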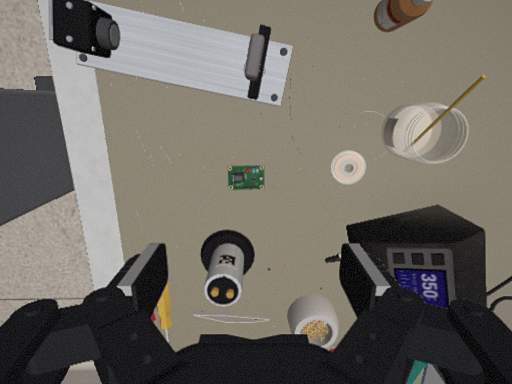

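The code is now visible at about (228,261), facing the mirror. The can's top is at (224,290), the mirror frame at (259,62), the tab at (256,55), and the plate's end corners at (292,45) and (280,104).

Run:
```python
from h import *
w=load('wrist2');im=w['im'][...,::-1]
a=cv2.resize(im[225:310,195:260],(455,595),interpolation=cv2.INTER_CUBIC)
b=cv2.resize(im[20:110,235:300],(325,450),interpolation=cv2.INTER_CUBIC)
o=np.zeros((595,780,3),np.uint8);o[:,:455]=a;o[:450,455:]=b;cv2.imwrite('pics/m2.png',o)
```

```text
(no output)
```

View pics/m2.png

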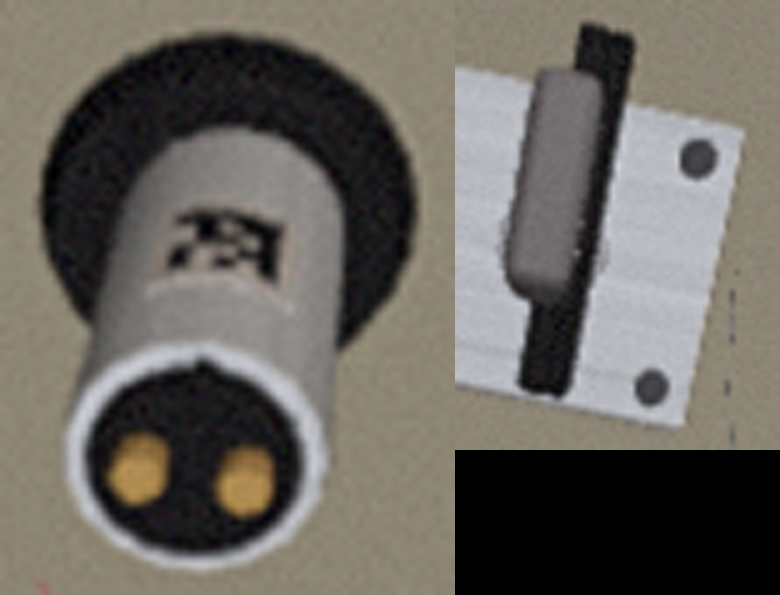

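Run:
```python
from h import *
w=load('wrist2')
C=lambda X,Y:(195+X/7-.43,225+Y/7-.43)
B=lambda X,Y:(235+(X-455)/5-.4,20+Y/5-.4)
o=lambda p,z:onz(w,p,z)[:2]
ang=lambda v:round(float(np.arctan2(v[1],v[0])),3)
top=o(C(197,457),86);rib=o(C(203,362),88);t1=o(C(138,476),93);t2=o(C(246,486),93)
code=o(C(228,253),52);lb=o(C(150,288),38+28),
print('top',top,'nest',o(C(228,205),14),'tmid',(t1+t2)/2,'rib ang',ang(rib-top),'term ang',ang((t2-t1))+np.pi/2,'code',code)
l1=o(C(150,287),66);l2=o(C(294,311),66);print('label bottom-in-image (top) edge',l1,l2,'perp',ang(l2-l1)+np.pi/2)
p1=o(B(745,128),8);p2=o(B(683,427),8);x=ang(p1-p2)-np.pi/2
f=[o(B(*q),81) for q in [(580,25),(633,35),(572,395),(520,388)]]
print('plate',p1,p2,x,np.linalg.norm(p1-p2)); X=np.array([np.cos(x),np.sin(x)]);print('pivot from plate',(p1+p2)/2-40*X)
fm=sum(f)/4;fl=(f[0]+f[3])/2
print('frame',fm,'angle',ang(f[0]-f[3])-np.pi/2,ang(f[1]-f[2])-np.pi/2,np.linalg.norm(f[0]-f[3]),'mirror face mid',fl)
print('tab',o(B(557,180),121))
far=o((78,58),8);print('plate edge ang',ang(p2-far), 'upper',ang(p1-o((110,7),8)))
print('lens',o((107,34),52))
```

```text
top [ 525.62398583 -120.15679971] nest [ 524.92946062 -111.67433822] tmid [ 525.51204981 -119.86169947] rib ang 1.478 term ang 1.4587963267948965 code [ 528.53347442 -100.66280095]
label bottom-in-image (top) edge [515.92768191 -99.29112618] [ 541.41846198 -104.2153689 ] perp 1.3797963267948965
plate [609.21149095 158.421624  ] [596.33057598  91.51435948] -0.18979632679489655 68.13589373824964
pivot from plate [563.48932626 132.51434707]
frame [568.25985361 130.87583439] angle -0.18179632679489655 -0.17579632679489654 65.00134105021719 mirror face mid [563.19335409 131.63735884]
tab [564.56821199 131.87587458]
plate edge ang -0.218 upper -0.185
lens [413.42980442 161.44423853]
```

Run:
```python
from h import *
w=load('wrist2');g=cv2.GaussianBlur(w['im'],(3,3),0).astype(float);L=g[...,2]  # blue: plate bluish vs tan bench
def fit(cols,line,half,z,sgn):
    P=[]
    for x in cols:
        yc=line(x);ys=np.arange(int(yc-half),int(yc+half)+1);gr=sgn*np.gradient(L[ys,x]);k=gr.argmax()
        if 0<k<len(ys)-1 and gr[k]>5:
            a,b,c=gr[k-1:k+2];P.append(onz(w,(x,ys[k]+.5*(a-c)/(a-2*b+c)),z)[:2])
    P=np.array(P)
    for _ in range(3):
        vx,vy,x0,y0=cv2.fitLine(P.astype(np.float32),cv2.DIST_HUBER,0,.01,.01).ravel()
        r=(P-[x0,y0])@[-vy,vx];P=P[abs(r)<1.5]
    s=np.sign(vx);return len(P),np.arctan2(vy*s,vx*s),(x0,y0),r.std()
lo=fit(range(100,275),lambda x:63+(x-90)*(104-63)/(280-90),7,8,-1)
up=fit(range(118,245),lambda x:7+(x-105)*(45-7)/(292-105),7,8,1)
print(lo,up)
for th in [(lo[1]+up[1])/2]:
    d=np.array([np.cos(th),np.sin(th)]);n=np.array([-d[1],d[0]])
    a,b=np.array(lo[2])@n,np.array(up[2])@n;print('width',b-a,'mid',(a+b)/2,'th',th)
    s=np.array([602.77,124.97])@d-40;P=d*s+n*(a+b)/2;print('pivot',P)
    for code in [(528.2,-97.2),(527.5,-97.2),(528.5,-99)]:
        v=np.array(code)-P;al=np.arctan2(v[1],v[0]);print(code,'mirror',(al+2*np.pi-(np.pi+th))/2, 'normal yaw offset')
```

```text
(166, np.float32(-0.19505908), (np.float32(507.37048), np.float32(108.82253)), np.float64(0.14207685043129067)) (127, np.float32(-0.19572504), (np.float32(480.72668), np.float32(183.78374)), np.float64(0.08298555611262114))
width 68.36189 mid 239.43933 th -0.19539206
pivot [563.49596942 132.55831585]
(528.2, -97.2) mirror 0.8068789310625957 normal yaw offset
(527.5, -97.2) mirror 0.8053913973729592 normal yaw offset
(528.5, -99) mirror 0.8080955517375958 normal yaw offset
```

```bash
python3 -m creep '[{"dx":0,"dy":0.1,"dz":0,"rx":0,"ry":0,"rz":-0.015,"grip":-1},{"dx":0,"dy":0.2,"dz":0,"rx":0,"ry":0,"rz":-0.031,"grip":-1},{"dx":0,"dy":0.281,"dz":-0.05,"rx":0,"ry":0,"rz":-0.031,"grip":-1},{"dx":0,"dy":0.281,"dz":-0.12,"rx":0,"ry":0,"rz":-0.031,"grip":-1},{"dx":0,"dy":0.281,"dz":-0.18,"rx":0,"ry":0,"rz":-0.031,"grip":-1}]'
python3 -m creep '[{"dx":0,"dy":0,"dz":-0.07,"rx":0,"ry":0,"rz":0,"grip":-1},{"dx":0,"dy":0,"dz":-0.14,"rx":0,"ry":0,"rz":0,"grip":-1},{"dx":0,"dy":0,"dz":-0.2,"rx":0,"ry":0,"rz":0,"grip":-1},{"dx":0,"dy":0,"dz":-0.21,"rx":0,"ry":0,"rz":0,"grip":-1},{"dx":0,"dy":0,"dz":-0.21,"rx":0,"ry":0,"rz":0,"grip":-1}]'
python3 -m creep '[{"dx":0,"dy":0,"dz":0,"rx":0,"ry":0,"rz":0,"grip":0},{"dx":0,"dy":0,"dz":0,"rx":0,"ry":0,"rz":0,"grip":0.5},{"dx":0,"dy":0,"dz":0,"rx":0,"ry":0,"rz":0,"grip":1},{"dx":0,"dy":0,"dz":0,"rx":0,"ry":0,"rz":0,"grip":1},{"dx":0,"dy":0,"dz":0,"rx":0,"ry":0,"rz":0,"grip":1}]'
```

```text
clock: 5.98
eef_pos: [563.0, 133.1, 174.3]
tool_rot: [-3.141, -0.0, 1.382]
force: [0.4, -1.1, 1.6]
width: 85.4
gripper_force: 0.0
clock: 6.6
eef_pos: [563.6, 132.5, 91.6]
tool_rot: [-3.142, -0.0, 1.378]
force: [0.8, 0.5, -0.2]
width: 85.1
gripper_force: 0.0
clock: 7.22
eef_pos: [564.1, 132.4, 91.7]
tool_rot: [3.14, -0.0, 1.377]
force: [0.8, -1.4, 2.8]
width: 11.0
gripper_force: 60.8
```

```bash
python3 -m creep '[{"dx":0,"dy":0,"dz":0,"rx":0,"ry":0,"rz":0.008,"grip":1},{"dx":0,"dy":0,"dz":0,"rx":0,"ry":0,"rz":0.02,"grip":1},{"dx":0,"dy":0,"dz":0,"rx":0,"ry":0,"rz":0.035,"grip":1},{"dx":0,"dy":0,"dz":0,"rx":0,"ry":0,"rz":0.05,"grip":1},{"dx":0,"dy":0,"dz":0,"rx":0,"ry":0,"rz":0.065,"grip":1}]'
python3 -m creep '[{"dx":0,"dy":0,"dz":0,"rx":0,"ry":0,"rz":0.015,"grip":1},{"dx":0,"dy":0,"dz":0,"rx":0,"ry":0,"rz":0.03,"grip":1},{"dx":0,"dy":0,"dz":0,"rx":0,"ry":0,"rz":0.045,"grip":1},{"dx":0,"dy":0,"dz":0,"rx":0,"ry":0,"rz":0.058,"grip":1},{"dx":0,"dy":0,"dz":0,"rx":0,"ry":0,"rz":0.0634,"grip":1}]'
python3 -m creep '[{"dx":0,"dy":0,"dz":0,"rx":0,"ry":0,"rz":0,"grip":1},{"dx":0,"dy":0,"dz":0,"rx":0,"ry":0,"rz":0,"grip":1},{"dx":0,"dy":0,"dz":0,"rx":0,"ry":0,"rz":0,"grip":1},{"dx":0,"dy":0,"dz":0,"rx":0,"ry":0,"rz":0,"grip":1},{"dx":0,"dy":0,"dz":0,"rx":0,"ry":0,"rz":0,"grip":1}]'
python3 - <<'E'
from cell import ctrl,get_image,get_calibration
import cv2,numpy as np
s=ctrl.read_state();print(s['torque'],s['tool_rot'])
o=[]
for n in ['wrist','scene','side']:
    c=get_calibration(n);im=get_image(n);np.savez(f'pics/{n}3.npz',im=im,**{k:np.array(v) for k,v in c.items()});o.append(im[:,:,::-1])
z=lambda i,x,y,w,h,W,H:cv2.resize(o[i][y:y+h,x:x+w],(W,H),interpolation=cv2.INTER_CUBIC)
top=np.hstack([z(0,0,0,512,384,400,300),z(1,190,160,160,120,400,300)])
bot=np.hstack([z(2,200,130,120,90,400,300),z(1,195,205,60,45,400,300)])
cv2.imwrite('pics/m3.png',np.vstack([top,bot]))
E
```

```text
clock: 7.85
eef_pos: [563.8, 132.4, 91.7]
tool_rot: [3.141, 0.0, 1.79]
force: [1.1, -0.7, 4.4]
width: 10.7
gripper_force: 61.1
clock: 8.48
eef_pos: [563.6, 132.3, 91.7]
tool_rot: [3.141, 0.0, 2.186]
force: [-0.1, -1.2, 5.2]
width: 10.9
gripper_force: 61.3
clock: 9.1
eef_pos: [563.6, 132.3, 91.7]
tool_rot: [3.141, 0.0, 2.184]
force: [0.4, -0.7, 5.0]
width: 11.0
gripper_force: 61.3
[-0.20245704  0.08698104 -0.03501975] [3.14136475e+00 3.49728372e-04 2.18436678e+00]
```

View pics/m3.png

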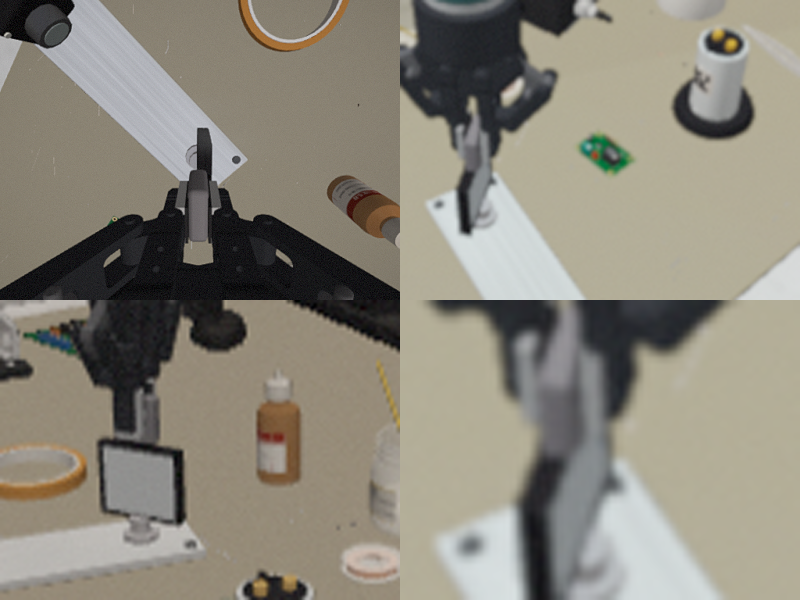

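The mirror has turned and is held by the tab. In the wrist panel its frame's top edge runs from about (262,164) to (262,230) in full-size pixels. I'll check the frame's yaw from that edge.

Run:
```python
from h import *
w=load('wrist3');g=cv2.GaussianBlur(w['im'],(3,3),0).astype(float).mean(2)
for nm,sgn,lo,hi in [('L',-1,244,262),('R',1,262,280)]:
    P=[];U=[]
    for y in range(170,212,2):
        xs=np.arange(lo,hi);gr=sgn*np.gradient(g[y,xs]);k=gr.argmax()
        if 0<k<len(xs)-1: a,b,c=gr[k-1:k+2];u=xs[k]+.5*(a-c)/(a-2*b+c);U.append(round(u,1));P.append(onz(w,(u,y),81)[:2])
    P=np.array(P)
    for _ in range(4):
        vx,vy,x0,y0=cv2.fitLine(P.astype(np.float32),cv2.DIST_HUBER,0,.01,.01).ravel();r=(P-[x0,y0])@[-vy,vx];P=P[abs(r)<1]
    a=np.arctan2(vy,vx)%np.pi;n=np.array([-vy,vx]);print(nm,U,len(P),'normal yaw',a-np.pi/2,'pivot dist',(np.array([563.5,132.5])-[x0,y0])@n)
```

```text
L [np.float64(251.8), np.float64(251.7), np.float64(251.6), np.float64(251.6), np.float64(251.7), np.float64(251.6), np.float64(251.6), np.float64(251.3), np.float64(251.4), np.float64(251.5), np.float64(251.5), np.float64(251.4), np.float64(251.1), np.float64(251.6), np.float64(251.5), np.float64(251.6), np.float64(251.6), np.float64(251.5), np.float64(251.5), np.float64(251.6), np.float64(251.5)] 21 normal yaw 0.60961354 pivot dist 1.0574161308650218
R [np.float64(267.8), np.float64(268.1), np.float64(268.8), np.float64(269.1), np.float64(269.6), np.float64(270.0), np.float64(270.3), np.float64(270.9), np.float64(271.1), np.float64(271.1), np.float64(271.1), np.float64(271.1), np.float64(271.0), np.float64(271.0), np.float64(271.0), np.float64(270.9), np.float64(271.0), np.float64(270.9), np.float64(270.9), np.float64(270.9), np.float64(270.9)] 21 normal yaw 0.68416536 pivot dist -11.312709350624573
```

The frame's face edge measures 0.610 rad, against a target of 0.611. The can stands in its nest with the code facing the mirror, so I'm handing the job in.

```bash
python3 -c "
from cell import ctrl
print(ctrl.finish_job())"
```

```text
the job is handed in; nothing more can be done
None
```

Handed in: the can stands released in its nest with the code facing the mirror, and the gripper holds the mirror at about 0.81 rad, which by my camera measurements puts the code at the centre of the reader's view; the reader's own view was not available to check.

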